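# Hook the grinding-point insert into its case and snap it shut

### The arm

A 6-joint arm with a two-finger parallel gripper is mounted at the origin on the work surface. World frame = base frame: x ahead of the robot, y to its left, z up, the work surface at z = 0. Lengths are in mm, angles in rad, forces in N, time in s.
With the tool pointing down it reaches from about 300 to 750 mm from the base axis. Payload 8.5 kg.
Tool frame: the origin (TCP) lies at the centre of the arm's flange, where the gripper is bolted on; the fingertips stand 173 mm ahead of it and the grasp point (between the pads) lies 155 mm ahead of it (tcp_to_tips is the distance from the TCP to the fingertips, in mm); z points along the fingers, y is the line along which they close (so a half turn about z gives the same grasp; the last joint's range is limited). The gripper opens to 85 mm and grips with 20 to 120 N. Pads are 22 mm wide; open, the fingers measure 114 mm over their backs; the gripper's body (76 mm by 85 mm) begins 54 mm behind the grasp point. The pads swing forward as they close: fully open they stand 13 mm farther back than shut.
Start: joints at [-1.338, 0.381, 1.297, -0, 1.464, -0.215], TCP at [238.133, -495.756, 404.722] pointing down, gripper open.
Joint ranges: [-3.11, 3.11], [-0.89, 2.33], [0.22, 2.48], [-1.42, 4.56], [0.17, 2.85], [-2.88, 2.88]. Speed limits (rad/s): [2.39, 2.39, 3.14, 3.14, 3.14, 3.14].

### API

Orientations are given as a unit quaternion [w, x, y, z].
In Python, from bench import state, camera, job_done, tcp_to_tips gives the robot as it stands.
- The arm moves only by the tool drive_tool, never from a script. Its arguments are lists of equal length, an entry for each row: "angular": the turn, a rotation vector about the tool's x, y, z in rad, a list of three; "offset": the shift along the tool's x, y, z in cm, a list of three; "gripper": the finger opening in cm, from 0 to 8.54. A call has 1 to 10 rows; each row is the pose to reach, as a shift and turn from the pose commanded when the call began, along the tool's axes at that moment; what a row does not reach only later rows make up. A row lasts 1/10 s, in which the tool goes at most 50 mm and 8.59 degrees, less where a joint would pass 70% of its speed; a pose out of reach is approached as far as the arm can. A call with a gripper value outside its range is refused whole. The fingers move at their own pace and stop on an object; the grip force is fixed at half the most. Time passes only in rows, so rows that repeat a pose let the fingers close. It gives the time, the measured TCP pose, the force, the opening and the grip force at its end, in the units of the state.
- state(): the state, without advancing time (a new reading comes with each control period).
- camera(name): name is "scene" or "top"; returns a dict with "image" (384x512x3 uint8, red, green, blue), "range_z" (384x512 float32, mm along the optical axis (not along the pixel's ray), 0 where there is no reading), "K" (3x3 intrinsics, pixels), "dist_coeffs" ([k1, k2, p1, p2, k3] as OpenCV has them; the pictures are not rectified), "R" (3x3) and "t" (3): a world point X has camera coordinates R X + t. Camera axes: x right, y down, z forward; pixel columns grow to the right and rows downward; lengths in mm; the calibration is good to about 2 mm. A picture is of the moment at which its call begins.
- job_done(): hands the job in; it is judged then, once.
The state is a dict: "t": time; "joints": joint angles; "joint_velocities": joint speeds; "tau": joint torques, N m; "position": TCP position; "tool_rot": TCP orientation; "ft_force": force on the tool from outside, world axes, zero at the start; "moment": the same for the moment, N m; "opening": finger opening in mm; "grip_force": force on a finger pad.
Only numpy, scipy, OpenCV 4.12 (cv2) and the standard library are available. Lean on these libraries where they do the work, as an engineer would, in place of code of your own. Each camera call takes 0.05 s, during which the arm holds its last target. There are 200 camera calls.

### The job

Put the white insert plate with its grinding points back into the blue case without forcing it: with the plate tilted, hook its front edge under the case's lip by feel, then swing the other end down and press it until the plate lies flat on the case floor and the sprung steel catch has snapped back over its edge. Leave the mug, the mouse and the stapler where they are.

Things in the scene. Friction and masses are not known exactly. Their poses are not given: they have to be found in the camera images.
- insert_grip (a point): In the grip rib (40 long, 14 wide in y, from the plate's top to 42 mm above it; pinch it across y) in the middle of the loose white insert: a plate 190 x 130 x 8 mm (x, y, z), 0.3 to 0.6 kg. Point on the plate's centre lines, 34 mm above its underside. x runs from the nose edge (goes under the lip) to the tail edge, z up. Starts flat on the desk, nose towards the robot.
- insert_nose (a point): Middle of the plate's nose edge, half-way up its 8 mm thickness, 95 mm from the centre towards -x. Axes as insert_grip. Rows of small grinding points, up to 21 mm above the plate, stand along y at x = -70, -53, -36 and +36 mm from the centre, each taking 7 mm either side; the plate is bare between x = -29 and +29 mm beside the rib.
- insert_tail (a point): Middle of the plate's tail edge, half-way up its 8 mm thickness, 95 mm from the centre towards +x. Axes as insert_grip.
- insert_press (a point): Where to press: on the plate's top face, 72 mm from its centre towards the tail. The plate is bare from x = 43 mm to the tail edge at 95 mm. Axes as insert_grip.
- base: Aluminium base bar on the desk, 264 x 90 x 10 mm, fixed; origin: centre of its underside; x from the lip end to the catch end of the case on it, z up. The blue plastic case (214 x 156 mm, 27 mm walls, floor top 18 mm above the desk) is clamped on it, square and centred in y, but its centre lies anywhere from x = -12 to 12 mm: not reported, find it by touch or sight.
- catch (a joint): Sprung steel catch, 50 mm wide, mid tail wall of the case; tip 90.5 mm from the case's centre, underside 9.5 mm above its floor. 0 = forward (also when snapped home), to 0.009 m as it is pushed back along x. A ramp rises from its tip to 24 mm above the floor: the tail pressed down on it pushes it back about 3 mm until it snaps over the plate. Takes 10 to 25 N; the plate's weight does not do it.
- base_lip (a point): Point fixed on the base: where the lower edge of the case's lip would be were the case centred (the true lip lies up to 12 mm either way along x). The aluminium lip overhangs the case's nose end: its edge is 83 mm from the case's centre, 14 mm in from the nose wall, 13 mm above the case floor (31 mm above the desk); it is 6.5 mm thick. Axes as the base.
- base_floor (a point): Point on the case floor above the base's origin, 18 mm above the desk. From the case's true centre the inner faces lie at y = -68 and 68 mm (3 mm to spare each side), nose wall x = -97, tail wall x = 96 mm. The plate goes in only nose first under the lip, tilted tail-up by 0.25 rad or less; with its nose at the nose wall the tail swings clear of the tail wall onto the catch. Axes as the base.
- mug: Bystander: white mug, 80 mm wide, 95 mm high; origin under its centre. Leave alone.
- mouse: Bystander: black computer mouse, 105 x 60 x 32 mm, on its pad; origin under its centre. Leave alone.
- stapler: Bystander: black stapler, 150 x 38 x 45 mm; origin under its centre. Leave alone.
There are look-alikes about, which are no part of the job. Of the things that look like the part that bears insert_grip, the larger one is meant.

How it is judged (in metres and radians):
On the way:
1. the insert's nose is down in the lip end of the case, below the lip, while its tail is still raised (x of insert_nose in the frame of base between -0.114 and -0.076 m and z of insert_nose in the frame of base between 0.018 and 0.029 m and z of insert_tail in the frame of base above 0.03 m), for 0.1 s.
At the end, for the whole second after the job is handed in: The insert lies flat on the case floor (both ends within 2.5 mm of it, tilt under 0.03 rad), which it can do only with its nose under the lip; it is square to the case within 0.06 rad and over the base within 20 mm, and the catch is snapped back over its tail (within 1.5 mm of forward) (z of insert_nose in the frame of base_floor between 0.002 and 0.0065 m and z of insert_tail in the frame of base_floor between 0.002 and 0.0065 m and horizontal distance between insert_grip and base_floor below 0.02 m and angle between the x axis of insert_grip and the x axis of base, either way round below 0.06 rad and angle between insert_grip's own z axis and vertical below 0.03 rad and value of joint catch below 0.0015 m); the robot touches nothing.
It fails at once if the mug, the mouse or the stapler is moved by more than 20 mm (distance of any of mug, mouse, stapler from where it was at the start of the episode above 0.02 m).
It fails at once if the insert is forced: pressed against the case with over 70 N (contact force between insert and base above 70 N).
It also fails if it takes over 45 s, if anything falls off the work surface, if the arm or the gripper's body presses on something with over 40 N, if the wrist force passes 120 N, or if a joint passes its speed limit or range.

## Working session

There is one attempt and no reset: what is moved stays moved. The work goes in short steps, Python scripts to look and compute and a tool call to move; the robot and the scene stay as the last step left them, time stands still between calls to the robot, and variables do not carry over. Pictures are saved under pics/ and viewed, at most 10 in all, crops included, and the job is handed in when it is done.

Besides the shell and the picture viewer there is one more tool, called after "Call:" by a JSON object that holds its "fn" and its "kwargs". drive_tool: Moves the arm, as the interface text tells. Its arguments: {"type":"object","properties":{"angular":{"type":"array","items":{"type":"array","items":{"type":"number"}}},"offset":{"type":"array","items":{"type":"array","items":{"type":"number"}}},"gripper":{"type":"array","items":{"type":"number"}}},"required":["angular","offset","gripper"]}

```bash
mkdir -p pics; cat > h.py <<'E'
import numpy as np, cv2
from bench import state, camera, job_done, tcp_to_tips
def pts(c):
    h,w=c['range_z'].shape
    u,v=np.meshgrid(np.arange(w),np.arange(h))
    p=cv2.undistortPoints(np.stack([u,v],-1).reshape(-1,1,2).astype(np.float64),c['K'],c['dist_coeffs']).reshape(h,w,2)
    z=c['range_z'].astype(float)
    X=np.dstack([p[...,0]*z,p[...,1]*z,z])
    W=(X-c['t'].reshape(3))@c['R']
    W[z==0]=np.nan
    return W
E
python3 - <<'E'
from h import *
print(state())
for n in('scene','top'):
    c=camera(n); np.savez(n+'0.npz',**{k:np.array(v) for k,v in c.items()})
    cv2.imwrite(f'pics/{n}0.png',cv2.resize(c['image'][...,::-1],None,fx=1.5,fy=1.5))
    print(n,-c['R'].T@c['t'])
E
```

```text
{'t': 0.0, 'joints': array([-1.33829510e+00,  3.81205689e-01,  1.29827158e+00,  2.24073349e-05,
        1.46363514e+00, -2.15304573e-01]), 'joint_velocities': array([-1.06985729e-04,  8.21590998e-04, -2.08396322e-03, -2.99423683e-03,
       -5.32161533e-04,  1.28300382e-07]), 'tau': array([ 3.54500999e-04, -4.48456657e+01, -2.31279320e+01, -1.61214216e-04,
        4.74910907e-03, -2.54042624e-05]), 'position': array([ 238.1298941 , -495.72332791,  404.10274253]), 'tool_rot': array([-7.59943144e-04,  9.75038276e-01,  2.22035543e-01,  4.60449589e-06]), 'ft_force': array([0.3426413 , 0.44064511, 0.06695872]), 'moment': array([-0.00096617,  0.01501691, -0.02976246]), 'grip_force': 0.0, 'opening': 84.85783878053878}
scene [1663.41335276 -415.85469263  936.56793987]
top [ 284.99215976    3.50439738 1482.96398539]
```

View pics/scene0.png

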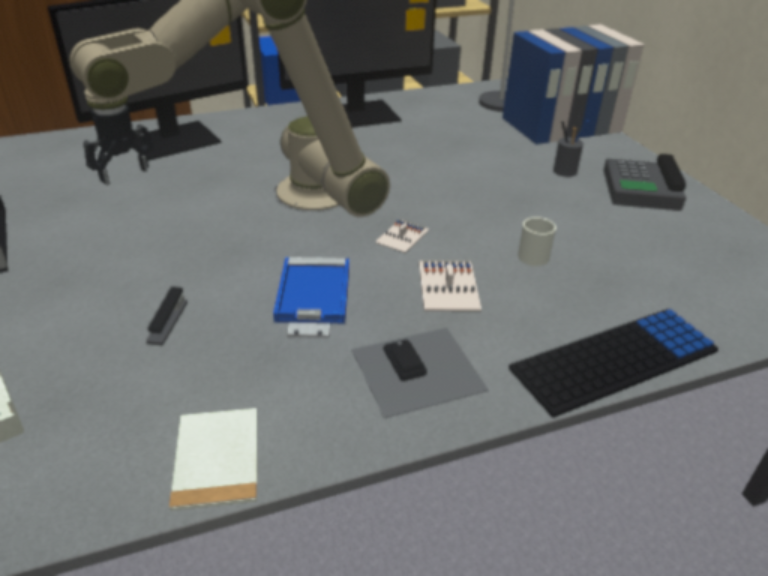

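View pics/top0.png

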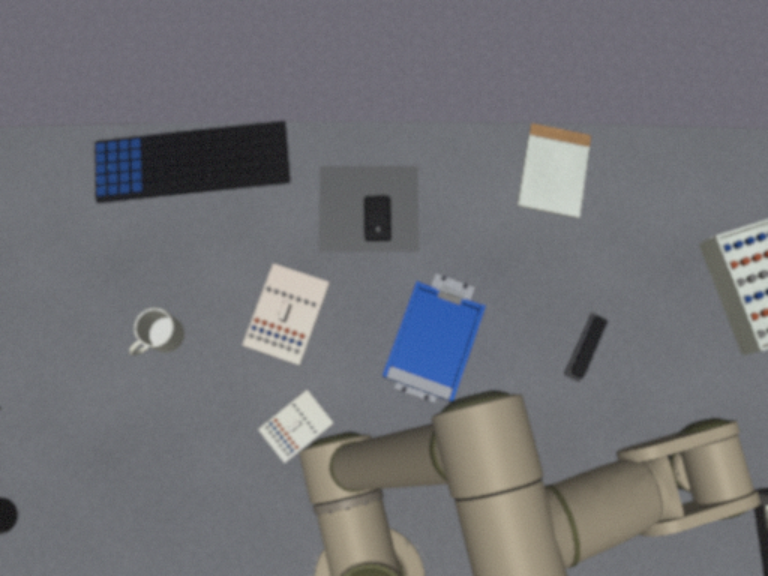

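The scene view shows the arm clear of the work. In the top view (768x576), the larger insert is at about (286,314) with its nose towards the robot. The blue case is at (434,340), with the lip at (420,382) and the catch at (452,297). The small look-alike is at (296,426).

```bash
python3 - <<'E'
from h import *
c=dict(np.load('top0.npz')); W=pts(c); im=c['image'].astype(int)
r,g,b=im[...,0],im[...,1],im[...,2]
def rect(mask,lo,hi,name):
    z=W[...,2]; m=mask&(z>lo)&(z<hi)
    n,lab,st,ce=cv2.connectedComponentsWithStats(m.astype(np.uint8))
    for i in range(1,n):
        if st[i,4]>60:
            P=W[lab==i]
            (cx,cy),(w,h),a=cv2.minAreaRect(P[:,:2].astype(np.float32))
            print(name,st[i],np.round([cx,cy,w,h,a],2),'z med',np.round(np.percentile(P[:,2],[5,50,95]),1), 'box',np.round(cv2.boxPoints(((cx,cy),(w,h),a)),0).tolist())
roi=np.zeros(r.shape,bool); roi[170:300,150:340]=1
rect(roi&(r>150)&(b>130),-10,60,'white')
rect(roi&(b>r+60),-10,80,'blue')
rect(roi&(abs(r-b)<35)&(r>110),3,60,'grey')
print('desk z',np.nanmedian(W[200:220,230:250,2]))
E
```

```text
white [ 162  176   57   67 2187] [553.85 178.15 132.69 193.82  70.86] z med [ 2.9  8.9 26.5] box [[441.0, 147.0], [624.0, 84.0], [667.0, 209.0], [484.0, 273.0]]
white [289 184  26  15 116] [ 608.87 -181.27   84.49   26.26   67.68] z med [ 6.8 11.5 17.7] box [[581.0, -215.0], [605.0, -225.0], [637.0, -147.0], [613.0, -137.0]]
white [259 246  41  19 226] [ 401.15 -104.34  128.26   17.64   69.78] z med [33.  38.2 43.1] box [[371.0, -161.0], [387.0, -168.0], [432.0, -47.0], [415.0, -41.0]]
white [ 172  260   50   40 1114] [313.41 153.83  92.29 134.4   39.21] z med [ 0.4  6.7 20.6] box [[235.0, 177.0], [320.0, 73.0], [392.0, 131.0], [307.0, 235.0]]
blue [ 255  188   69   79 2899] [ 489.43 -138.9   160.14  212.3    69.8 ] z med [13.7 19.5 39.4] box [[362.0, -177.0], [561.0, -251.0], [617.0, -100.0], [417.0, -27.0]]
grey [ 158  174   63   72 2293] [549.6  173.6  168.38 207.53  72.85] z med [ 4.1  9.1 29.2] box [[426.0, 124.0], [624.0, 63.0], [674.0, 223.0], [475.0, 285.0]]
grey [287 182  30  20 329] [ 603.37 -178.83   94.18   60.42   76.71] z med [ 5.1 13.3 44.7] box [[563.0, -218.0], [622.0, -232.0], [644.0, -140.0], [585.0, -126.0]]
grey [258 245  43  26 478] [ 388.14 -100.    132.91   48.9    69.65] z med [ 6.2 36.1 42.6] box [[342.0, -154.0], [388.0, -171.0], [434.0, -46.0], [388.0, -29.0]]
grey [171 260  52  40 988] [316.28 151.58 107.42 138.48  45.69] z med [ 3.6  7.3 21.8] box [[229.0, 162.0], [328.0, 65.0], [403.0, 142.0], [304.0, 238.0]]
desk z 0.4298990506076073
```

```bash
python3 - <<'E'
from h import *
c=dict(np.load('top0.npz'))
a=c['image'][170:275,155:330,::-1]
cv2.imwrite('pics/crop.png',cv2.resize(a,None,fx=4.5,fy=4.5,interpolation=cv2.INTER_CUBIC))
E
```

```text
(no output)
```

View pics/crop.png

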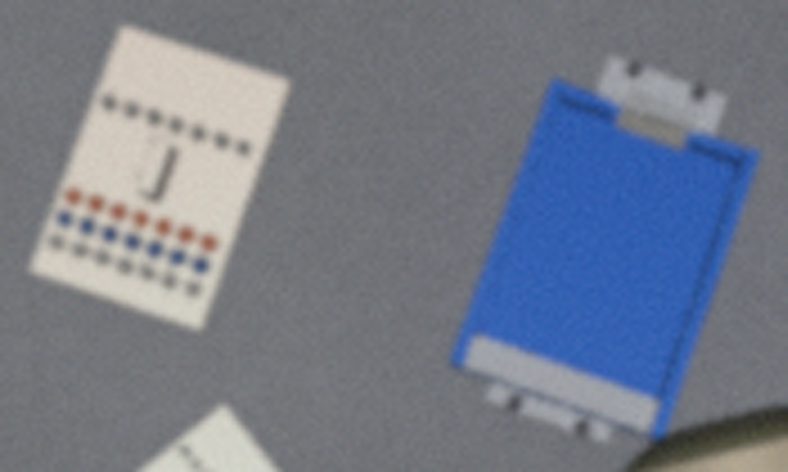

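```bash
cat >> h.py <<'E'
def cast(c,uv,z):
    p=cv2.undistortPoints(np.asarray(uv,float).reshape(-1,1,2),c['K'],c['dist_coeffs']).reshape(-1,2)
    d=np.c_[p,np.ones(len(p))]@c['R']; o=-c['R'].T@c['t']
    return (o+d*((z-o[2])/d[:,2])[:,None])[:,:2]
def blob(m,u,v):
    n,lab=cv2.connectedComponents(m.astype(np.uint8)); return (lab==lab[v,u]).astype(np.uint8)
def fit(c,m,z):
    cn=max(cv2.findContours(m,cv2.RETR_EXTERNAL,cv2.CHAIN_APPROX_NONE)[0],key=len).reshape(-1,2)
    P=cast(c,cn,z).astype(np.float32)
    ce,s,a=cv2.minAreaRect(P)
    return np.array(ce),np.array(s),a,P
E
cat > m.py <<'E'
from h import *
import sys
def measure(c):
    im=c['image'].astype(int); r,g,b=im[...,0],im[...,1],im[...,2]
    out={}
    m=blob((r>150)&(b>130),175,190) if 0 else None
    n=(b>r+50)
    n[:170]=0;n[300:]=0;n[:,:200]=0;n[:,340:]=0
    k,lab,st,_=cv2.connectedComponentsWithStats(n.astype(np.uint8)); m=(lab==1+st[1:,4].argmax()).astype(np.uint8)
    lip=((r>140)&(abs(r-b)<40)).astype(np.uint8)
    ce,s,a,P=fit(c,m,23.5); print('case',ce,s,a)
    return ce,s,a,m,P
if __name__=='__main__':
    c=dict(np.load('top0.npz'));im=c['image'].astype(int); r,g,b=im[...,0],im[...,1],im[...,2]
    ce,s,a,m,P=measure(c)
    w=blob((r>150)&(b>120),200,190); print('plate',fit(c,w,4)[:3])
    # lip strip and catch on own planes
    l=blob((r>140)&(b>120),275,254); print('lip',fit(c,l,37.5)[:3])
    # trimmed side lines
    yaw=np.deg2rad(a-90); ex=np.array([np.cos(yaw),np.sin(yaw)]); ey=np.array([-ex[1],ex[0]])
    q=(P-ce)@np.c_[ex,ey]
    for nm,i,sg in(('nose',0,-1),('tail',0,1),('-y',1,-1),('+y',1,1)):
        j=1-i; k=(abs(q[:,j])<(55 if j else 80))&(sg*q[:,i]>(85 if i==0 else 60)); 
        if nm=='tail': k&=abs(q[:,1])>35
        if k.sum()>5: f=np.polyfit(q[k,j],q[k,i],1); print(nm,k.sum(),f, 'resid',np.std(q[k,i]-np.polyval(f,q[k,j])))
    # rib: dark/elevated
    c2=pts(c); z=c2[...,2]; k=(w>0)&(z>33); print('rib',np.nanmean(c2[k],0),k.sum())
E
python3 m.py
```

```text
case [ 491.74584961 -138.73641968] [158.62875366 216.5919342 ] 69.77506256103516
plate (array([552.95556641, 178.04515076]), array([132.38244629, 192.36248779]), 70.8869857788086)
lip (array([ 400.90896606, -104.7154541 ]), array([131.25405884,  20.9831543 ]), 69.76883697509766)
tail 12 [-1.08845271e-03  1.05960430e+02] resid 1.0102792335064976
-y 47 [ 2.34665913e-04 -7.78569235e+01] resid 0.8544337925831174
+y 47 [1.27611306e-04 7.79260413e+01] resid 0.8581443255040506
rib [552.7298024  177.83056543  48.89249392] 66
```

```bash
cat >> h.py <<'E'
from scipy.spatial.transform import Rotation as Ro
def toolR(yaw,tilt=0):  # deg yaw of tool x, tilt rad tail-up
    B=np.array([[1,0,0],[0,-1,0],[0,0,-1.]])
    return Ro.from_euler('z',yaw,degrees=True).as_matrix()@Ro.from_euler('y',-tilt).as_matrix()@B
def go(grasp,yaw,tilt=0,d=155):
    """move putting the point d mm ahead of TCP at grasp"""
    s=state(); q=s['tool_rot']; R0=Ro.from_quat([q[1],q[2],q[3],q[0]]).as_matrix()
    R=toolR(yaw,tilt); p=np.asarray(grasp,float)-d*R[:,2]
    print('t',s['t'],'tcp',p.round(1),'offset cm',(R0.T@(p-s['position'])/10).round(2),'ang',Ro.from_matrix(R0.T@R).as_rotvec().round(4))
E
python3 -c "
from h import *
go([553,178,120],-19.1)
go([553,178,34],-19.1)"
```

```text
t 0.1 tcp [553. 178. 275.] offset cm [ 57.55 -47.08  13.  ] ang [-1.300e-03  2.000e-04  7.811e-01]
t 0.1 tcp [553. 178. 189.] offset cm [ 57.55 -47.07  21.6 ] ang [-1.300e-03  2.000e-04  7.811e-01]
```

Call:
{"fn": "drive_tool", "kwargs": {"angular": [[0,0,0.13],[0,0,0.26],[0,0,0.39],[0,0,0.52],[0,0,0.65],[0,0,0.78],[0,0,0.78],[0,0,0.78],[0,0,0.78],[0,0,0.78]], "offset": [[57.5,-47.1,13],[57.5,-47.1,13],[57.5,-47.1,13],[57.5,-47.1,13],[57.5,-47.1,13],[57.5,-47.1,13],[57.5,-47.1,13],[57.5,-47.1,13],[57.5,-47.1,13],[57.5,-47.1,13]], "gripper": [8.5,8.5,8.5,8.5,8.5,8.5,8.5,8.5,8.5,8.5]}}

```text
t: 1.1
position: [444.6, -52.8, 319.2]
tool_rot: [0.0, 0.986, -0.165, -0.0]
ft_force: [1.0, -1.0, 0.3]
opening: 84.9
grip_force: 0.0
```

```bash
python3 -c "
from h import *
go([553,178,100],-19.1)"
```

```text
t 1.1 tcp [553. 178. 255.] offset cm [  2.72 -25.35   6.42] ang [0.    0.    0.001]
```

Call:
{"fn": "drive_tool", "kwargs": {"angular": [[0,0,0],[0,0,0],[0,0,0],[0,0,0],[0,0,0],[0,0,0],[0,0,0],[0,0,0]], "offset": [[2.5,-23.4,5.9],[2.5,-23.4,5.9],[2.5,-23.4,5.9],[2.5,-23.4,5.9],[2.5,-23.4,5.9],[2.5,-23.4,5.9],[2.5,-23.4,5.9],[2.5,-23.4,5.9]], "gripper": [8.5,8.5,8.5,8.5,8.5,6,6,6]}}

```text
t: 1.9
position: [543.9, 157.6, 260.7]
tool_rot: [0.0, 0.986, -0.166, -0.0]
ft_force: [-0.4, 0.6, 0.1]
opening: 60.2
grip_force: 0.0
```

```bash
python3 -c "
from h import *
go([553,178,34],-19.1)
c=camera('top'); np.savez('top1.npz',**{k:np.array(v) for k,v in c.items()})
c=camera('scene'); np.savez('scene1.npz',**{k:np.array(v) for k,v in c.items()})
from m import measure
measure(dict(np.load('top1.npz')))
s=dict(np.load('scene1.npz'))['image'][140:270,160:350,::-1]
cv2.imwrite('pics/s1.png',cv2.resize(s,None,fx=4,fy=4,interpolation=cv2.INTER_CUBIC))"
```

```text
t 1.9 tcp [553. 178. 189.] offset cm [ 0.2  -2.23  7.17] ang [0.0003 0.0003 0.0005]
case [ 492.08279419 -138.88423157] [158.73561096 215.78442383] 69.80242919921875
```

View pics/s1.png

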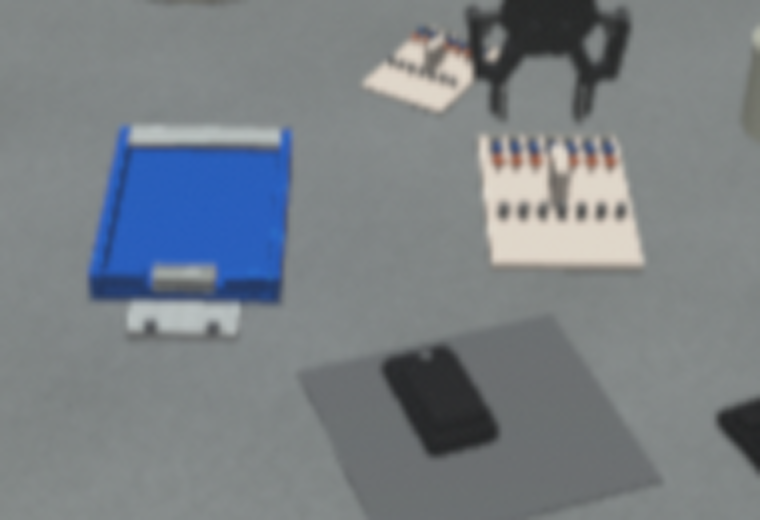

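The scene crop shows the fingers open to 60 mm and the plate rib at (560,185). The case, with its lip at the back and the catch in front, is empty at (190,210).

Call:
{"fn": "drive_tool", "kwargs": {"angular": [[0,0,0],[0,0,0],[0,0,0],[0,0,0],[0,0,0],[0,0,0],[0,0,0]], "offset": [[0.2,-2.2,0],[0.2,-2.2,1],[0.2,-2.2,4],[0.2,-2.2,7.1],[0.2,-2.2,7.1],[0.2,-2.2,7.1],[0.2,-2.2,7.1]], "gripper": [6,6,6,6,6,6,6]}}

```text
t: 2.7
position: [553.5, 178.1, 191.2]
tool_rot: [-0.0, 0.986, -0.166, 0.001]
ft_force: [0.0, -0.5, 0.4]
opening: 60.2
grip_force: 0.0
```

```bash
python3 -c "
from h import *
go([553,178,34],-19.1)"
```

```text
t 2.7 tcp [553. 178. 189.] offset cm [-0.05  0.03  0.22] ang [-0.0011 -0.0023  0.0007]
```

Close, then lift.

Call:
{"fn": "drive_tool", "kwargs": {"angular": [[0,0,0],[0,0,0],[0,0,0],[0,0,0],[0,0,0],[0,0,0],[0,0,0],[0,0,0]], "offset": [[0,0,0.1],[0,0,0.1],[0,0,0.1],[0,0,0.1],[0,0,0.1],[0,0,0.1],[0,0,0.1],[0,0,0.1]], "gripper": [4,0,0,0,0,0,0,0]}}

```text
t: 3.5
position: [553.2, 178.5, 189.2]
tool_rot: [-0.0, 0.986, -0.165, 0.0]
ft_force: [-1.0, -1.1, 5.6]
opening: 13.3
grip_force: 59.6
```

```bash
python3 -c "
from h import *
print(state()['position'],state()['grip_force'])
go([553,178,134],-20.2)
import math
ex=np.array([math.cos(math.radians(-20.2)),math.sin(math.radians(-20.2))]);print(ex)
go(list(np.array([492,-138.9])+10*ex)+[134],-20.2,0)"
```

```text
[553.2438044  178.46207575 189.23191571] 59.64335381984711
t 3.5 tcp [553. 178. 289.] offset cm [ 0.    0.05 -9.98] ang [-0.0003 -0.0008  0.0205]
[ 0.93849302 -0.3452982 ]
t 3.5 tcp [ 501.4 -142.4  289. ] offset cm [ 5.56 32.02 -9.98] ang [-0.0003 -0.0008  0.0205]
```

Call:
{"fn": "drive_tool", "kwargs": {"angular": [[0,0,0],[0,0,0],[0,0,0.02],[0,0,0.02],[0,0,0.02],[0,0,0.02],[0,0,0.02],[0,0,0.02],[0,0,0.02],[0,0,0.02]], "offset": [[0,0,-3],[0,0,-7],[0,2,-10],[1.5,6,-10],[2.5,11,-10],[3.5,16,-10],[4.5,21,-10],[5,26,-10],[5.5,30,-10],[5.6,32,-10]], "gripper": [0,0,0,0,0,0,0,0,0,0]}}

```text
t: 4.5
position: [500.9, -145.5, 288.1]
tool_rot: [0.0, 0.984, -0.177, -0.0]
ft_force: [0.8, 0.6, -3.8]
opening: 12.8
grip_force: 59.4
```

Call:
{"fn": "drive_tool", "kwargs": {"angular": [[0,0,0],[0,0,0],[0,0,0],[0,0,0]], "offset": [[0,0,0],[0,0,0],[0,0,0],[0,0,0]], "gripper": [0,0,0,0]}}

```text
t: 4.9
position: [502.0, -141.3, 288.5]
tool_rot: [-0.0, 0.985, -0.174, -0.0]
ft_force: [-0.1, 0.4, -2.7]
opening: 12.9
grip_force: 59.4
```

```bash
python3 - <<'E'
from h import *
go([501.4,-142.4,134],-20.2)
c=camera('scene'); np.savez('scene2.npz',**{k:np.array(v) for k,v in c.items()})
s=c['image'][100:260,140:330,::-1]
cv2.imwrite('pics/s2.png',cv2.resize(s,None,fx=3.7,fy=3.7,interpolation=cv2.INTER_CUBIC))
W=pts(c);im=c['image'].astype(int);r,b=im[...,0],im[...,2]
k=(r>150)&(b>120)&(abs(W[...,2]-108)<12); P=W[k]
A=np.c_[P[:,:2],np.ones(len(P))];f=np.linalg.lstsq(A,P[:,2],rcond=None)[0];print(len(P),f)
print(cv2.minAreaRect(P[:,:2].astype(np.float32)))
E
```

```text
t 4.9 tcp [ 501.4 -142.4  289. ] offset cm [-0.01  0.12 -0.05] ang [-0.0002  0.0003  0.0019]
929 [-1.90607114e-03 -3.62363007e-03  1.05479892e+02]
((-140.21527099609375, 755.6835327148438), (232.66058349609375, 2436.469482421875), 36.41226577758789)
```

View pics/s2.png

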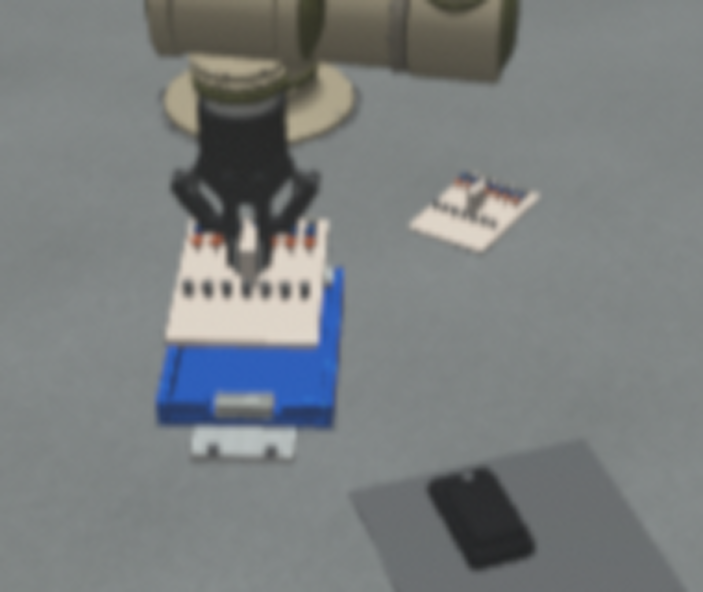

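The plate is held level over the case. Its tail edge is at about (245,342) in the crop, and the case is below and in front. I'll check the plate's pose in the grip.

```bash
python3 - <<'E'
from h import *
c=dict(np.load('scene2.npz'));W=pts(c);im=c['image'].astype(int);r,b=im[...,0],im[...,2]
k=(r>150)&(b>120)&(abs(W[...,2]-108)<9); k[:, :180]=0;k[:,232:]=0;k[:150]=0;k[200:]=0
m=k.astype(np.uint8);ce,s,a,P=fit(c,m,108.)
P3=W[k];A=np.c_[P3[:,:2]-[502,-141],np.ones(len(P3))];f=np.linalg.lstsq(A,P3[:,2],rcond=None)[0];print(k.sum(),'plane',f)
tcp=np.array([502.0,-141.3])
yaw=np.deg2rad(-20.1); ex=np.array([np.cos(yaw),np.sin(yaw)]);ey=np.array([-ex[1],ex[0]])
q=(P-tcp)@np.c_[ex,ey]
for nm,i,sg,lo in(('tail',0,1,85),('-y',1,-1,55),('+y',1,1,55)):
    j=1-i;kk=(sg*q[:,i]>lo)&(q[:,j]<(50 if j else 80))&(q[:,j]>-50 if j else q[:,j]>0)
    ff=np.polyfit(q[kk,j],q[kk,i],1);print(nm,kk.sum(),ff,np.std(q[kk,i]-np.polyval(ff,q[kk,j])))
E
```

```text
893 plane [ 3.38359363e-05 -9.55752103e-04  1.04848177e+02]
tail 32 [3.52281227e-02 9.94431341e+01] 1.8465207215331956
-y 14 [ 1.57441012e-02 -6.25796923e+01] 0.8589297777614382
+y 15 [-2.58905548e-02  6.50677850e+01] 0.9351121249545693
```

```bash
cat >> h.py <<'E'
C=np.array([492.0,-138.9]); YAW=-20.2
EX=np.array([np.cos(np.deg2rad(YAW)),np.sin(np.deg2rad(YAW))]); EY=np.array([-EX[1],EX[0]])
def nose(x,z,tilt,y=0):
    """nose bottom corner at case-frame x,y and height z above desk"""
    c,s=np.cos(tilt),np.sin(tilt)
    gx,gz=x+95*c-34*s, z+95*s+34*c
    go(list(C+EX*gx+EY*y)+[gz],YAW,tilt)
def where(tilt=None):
    s=state(); q=s['tool_rot']; R=Ro.from_quat([q[1],q[2],q[3],q[0]]).as_matrix()
    N=s['position']+R@np.array([-95,0,155+34.]); d=N[:2]-C
    T=N+190*R[:,0]
    print('nose x,y,z',(d@EX).round(2),(d@EY).round(2),N[2].round(2),'tail z',T[2].round(1),'tilt',np.arcsin(R[2,0]).round(4),'yaw',np.rad2deg(np.arctan2(R[1,0],R[0,0])).round(2),'F case',(s['ft_force'][:2]@EX).round(2),(s['ft_force'][:2]@EY).round(2),s['ft_force'][2].round(2),'M',s['moment'].round(2),'t',s['t'],s['opening'])
E
python3 -c "
from h import *
where(); nose(-72,45,.18); nose(-72,24,.18)"
```

```text
nose x,y,z -84.84 0.93 99.56 tail z 99.5 tilt -0.0002 yaw -20.1 F case -0.21 0.02 -2.71 M [-0.02  0.   -0.04] t 4.95 13.03331392644606
t 4.95 tcp [ 480.4 -134.6  248. ] offset cm [-2.26  0.1   4.06] ang [-0.0003  0.1802  0.0018]
t 4.95 tcp [ 480.4 -134.6  227. ] offset cm [-2.26  0.11  6.16] ang [-0.0003  0.1802  0.0018]
```

Call:
{"fn": "drive_tool", "kwargs": {"angular": [[0,0.06,0],[0,0.12,0],[0,0.18,0],[0,0.18,0],[0,0.18,0],[0,0.18,0],[0,0.18,0],[0,0.18,0]], "offset": [[-0.8,0.1,1.3],[-1.6,0.1,2.6],[-2.26,0.1,4.1],[-2.26,0.1,4.1],[-2.26,0.1,4.1],[-2.26,0.1,4.1],[-2.26,0.1,4.1],[-2.26,0.1,4.1]], "gripper": [0,0,0,0,0,0,0,0]}}

```text
t: 5.75
position: [480.4, -135.6, 248.0]
tool_rot: [0.016, 0.981, -0.174, 0.089]
ft_force: [-0.1, 0.6, -4.4]
opening: 13.2
grip_force: 59.3
```

```bash
python3 -c "
from h import *
where(); nose(-72,24,.18); nose(-72,20,.18); nose(-72,17,.18)
c=camera('scene'); np.savez('scene3.npz',**{k:np.array(v) for k,v in c.items()})
s=c['image'][100:260,140:330,::-1]
cv2.imwrite('pics/s3.png',cv2.resize(s,None,fx=3.7,fy=3.7,interpolation=cv2.INTER_CUBIC))"
```

```text
nose x,y,z -71.52 -0.92 45.0 tail z 79.1 tilt 0.1805 yaw -20.17 F case -0.35 0.55 -4.43 M [0.09 0.17 0.01] t 5.75 13.206929213082866
t 5.75 tcp [ 480.4 -134.6  227. ] offset cm [-0.42 -0.09  2.06] ang [ 0.0001 -0.0005  0.0004]
t 5.75 tcp [ 480.4 -134.6  223. ] offset cm [-0.49 -0.09  2.46] ang [ 0.0001 -0.0005  0.0004]
t 5.75 tcp [ 480.4 -134.6  220. ] offset cm [-0.54 -0.09  2.75] ang [ 0.0001 -0.0005  0.0004]
```

View pics/s3.png

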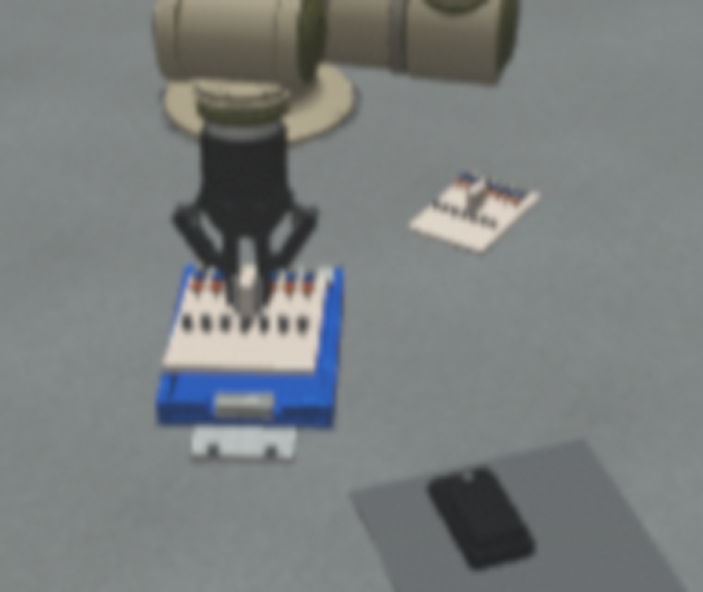

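The plate is now tilted tail-up over the case, with its tail edge at about (240,368) in the crop. Next I'll lower the nose by feel.

Call:
{"fn": "drive_tool", "kwargs": {"angular": [[0,0,0],[0,0,0],[0,0,0],[0,0,0],[0,0,0],[0,0,0],[0,0,0]], "offset": [[-0.2,-0.1,1],[-0.4,-0.1,2],[-0.44,-0.1,2.2],[-0.48,-0.1,2.4],[-0.49,-0.1,2.46],[-0.49,-0.1,2.46],[-0.49,-0.1,2.46]], "gripper": [0,0,0,0,0,0,0]}}

```text
t: 6.5
position: [480.2, -134.4, 222.7]
tool_rot: [0.016, 0.981, -0.174, 0.089]
ft_force: [0.2, -0.7, -2.6]
opening: 13.2
grip_force: 59.4
```

```bash
python3 -c "
from h import *
where(); nose(-72,18,.18);nose(-88,19,.18)"
```

```text
nose x,y,z -72.15 0.09 19.73 tail z 53.8 tilt 0.1805 yaw -20.18 F case 0.46 -0.53 -2.57 M [ 0.03  0.2  -0.04] t 6.5 13.169567390875748
t 6.5 tcp [ 480.4 -134.6  221. ] offset cm [-0.01  0.01  0.18] ang [ 0.     -0.0005  0.0003]
t 6.5 tcp [ 465.4 -129.1  222. ] offset cm [-1.56  0.01 -0.21] ang [ 0.     -0.0005  0.0003]
```

Call:
{"fn": "drive_tool", "kwargs": {"angular": [[0,0,0],[0,0,0],[0,0,0]], "offset": [[-0.02,0,0.1],[-0.03,0,0.15],[-0.03,0,0.15]], "gripper": [0,0,0]}}

```text
t: 6.8
position: [480.2, -134.4, 221.1]
tool_rot: [0.016, 0.981, -0.174, 0.089]
ft_force: [0.7, 0.1, -2.1]
opening: 13.0
grip_force: 59.7
```

Call:
{"fn": "drive_tool", "kwargs": {"angular": [[0,0,0],[0,0,0],[0,0,0]], "offset": [[-0.01,0,0.05],[-0.02,0,0.1],[-0.02,0,0.1]], "gripper": [0,0,0]}}

```text
t: 7.1
position: [480.3, -134.5, 220.5]
tool_rot: [0.016, 0.98, -0.174, 0.089]
ft_force: [0.1, -0.3, 5.2]
opening: 13.0
grip_force: 60.6
```

```bash
python3 -c "
from h import *
where(); nose(-88,19,.18)"
```

```text
nose x,y,z -71.83 0.08 17.44 tail z 51.7 tilt 0.1813 yaw -20.18 F case 0.16 -0.23 5.23 M [ 0.3   0.44 -0.01] t 7.1 13.018997144784842
t 7.1 tcp [ 465.4 -129.1  222. ] offset cm [-1.54  0.01 -0.43] ang [ 0.0001 -0.0013  0.0004]
```

Call:
{"fn": "drive_tool", "kwargs": {"angular": [[0,0,0],[0,0,0],[0,0,0],[0,0,0],[0,0,0],[0,0,0],[0,0,0],[0,0,0]], "offset": [[0,0,-0.07],[-0.3,0,-0.13],[-0.6,0,-0.18],[-0.9,0,-0.23],[-1.2,0,-0.29],[-1.4,0,-0.33],[-1.57,0,-0.36],[-1.57,0,-0.36]], "gripper": [0,0,0,0,0,0,0,0]}}

```text
t: 7.9
position: [464.8, -128.8, 220.7]
tool_rot: [0.016, 0.981, -0.174, 0.088]
ft_force: [2.2, -1.2, 3.9]
opening: 13.1
grip_force: 60.3
```

```bash
python3 -c "
from h import *
where()"
```

```text
nose x,y,z -88.77 0.11 17.75 tail z 51.7 tilt 0.1796 yaw -20.18 F case 2.44 -0.39 3.87 M [ 0.    0.09 -0.02] t 7.9 13.081639007107423
```

Call:
{"fn": "drive_tool", "kwargs": {"angular": [[0,0,0],[0,0,0],[0,0,0],[0,0,0]], "offset": [[-0.1,0,-0.05],[-0.2,0,-0.07],[-0.3,0,-0.09],[-0.4,0,-0.1]], "gripper": [0,0,0,0]}}

```text
t: 8.3
position: [461.0, -127.3, 220.9]
tool_rot: [0.016, 0.981, -0.174, 0.088]
ft_force: [2.7, -1.4, 0.7]
opening: 13.2
grip_force: 60.0
```

Call:
{"fn": "drive_tool", "kwargs": {"angular": [[0,0,0],[0,0,0],[0,0,0]], "offset": [[-0.1,0,-0.02],[-0.2,0,-0.04],[-0.2,0,-0.04]], "gripper": [0,0,0]}}

```text
t: 8.6
position: [459.0, -126.6, 220.9]
tool_rot: [0.016, 0.981, -0.174, 0.088]
ft_force: [0.9, -0.6, -0.3]
opening: 13.2
grip_force: 59.9
```

```bash
python3 -c "
from h import *
where()"
```

```text
nose x,y,z -95.01 0.17 17.97 tail z 51.8 tilt 0.1792 yaw -20.18 F case 1.09 -0.26 -0.33 M [ 0.06  0.11 -0.05] t 8.6 13.155691298780145
```

Call:
{"fn": "drive_tool", "kwargs": {"angular": [[0,0,0],[0,0,0]], "offset": [[-0.1,0,-0.02],[-0.1,0,-0.02]], "gripper": [0,0]}}

```text
t: 8.8
position: [458.1, -126.3, 220.9]
tool_rot: [0.016, 0.981, -0.174, 0.088]
ft_force: [0.8, 0.1, -0.7]
opening: 13.0
grip_force: 59.9
```

Call:
{"fn": "drive_tool", "kwargs": {"angular": [[0,0,0],[0,0,0]], "offset": [[-0.1,0,-0.02],[-0.1,0,-0.02]], "gripper": [0,0]}}

```text
t: 9.0
position: [457.2, -125.9, 221.0]
tool_rot: [0.016, 0.981, -0.174, 0.088]
ft_force: [1.4, -0.9, -0.8]
opening: 13.2
grip_force: 59.9
```

```bash
python3 -c "
from h import *
where()"
```

```text
nose x,y,z -96.9 0.14 18.03 tail z 52.0 tilt 0.1796 yaw -20.18 F case 1.68 -0.38 -0.85 M [0.01 0.2  0.04] t 9.0 13.208455183372859
```

Call:
{"fn": "drive_tool", "kwargs": {"angular": [[0,0,0],[0,0,0]], "offset": [[-0.1,0,-0.02],[-0.1,0,-0.02]], "gripper": [0,0]}}

```text
t: 9.2
position: [456.4, -125.7, 221.1]
tool_rot: [0.016, 0.981, -0.175, 0.089]
ft_force: [1.8, -1.6, -0.9]
opening: 13.2
grip_force: 59.9
```

Call:
{"fn": "drive_tool", "kwargs": {"angular": [[0,0,0],[0,0,0]], "offset": [[-0.1,0,-0.02],[-0.1,0,-0.02]], "gripper": [0,0]}}

```text
t: 9.4
position: [455.9, -125.6, 221.4]
tool_rot: [0.016, 0.98, -0.175, 0.09]
ft_force: [5.4, -0.5, -1.6]
opening: 13.2
grip_force: 59.8
```

```bash
python3 -c "
from h import *
where()"
```

```text
nose x,y,z -97.56 -0.01 18.3 tail z 52.8 tilt 0.1828 yaw -20.2 F case 5.29 1.36 -1.65 M [-0.22 -0.71 -0.1 ] t 9.4 13.18300689847689
```

```bash
python3 -c "
from h import *
for t in (.16,.14,.12,.1,.08,.06): nose(-98.2,18,t)"
```

```text
t 9.4 tcp [ 459.6 -127.   219.7] offset cm [0.36 0.   0.24] ang [ 0.0002 -0.0228  0.    ]
t 9.4 tcp [ 463.4 -128.4  218.4] offset cm [0.73 0.   0.44] ang [ 0.0002 -0.0428  0.    ]
t 9.4 tcp [ 467.1 -129.7  217. ] offset cm [1.1  0.   0.65] ang [ 0.0002 -0.0628  0.    ]
t 9.4 tcp [ 470.8 -131.1  215.5] offset cm [1.46 0.   0.87] ang [ 0.0002 -0.0828  0.    ]
t 9.4 tcp [ 474.5 -132.5  214. ] offset cm [1.82 0.   1.09] ang [ 0.0002 -0.1028  0.    ]
t 9.4 tcp [ 478.2 -133.8  212.4] offset cm [2.17 0.   1.32] ang [ 0.0002 -0.1228  0.    ]
```

Call:
{"fn": "drive_tool", "kwargs": {"angular": [[0,-0.02,0],[0,-0.04,0],[0,-0.06,0],[0,-0.08,0],[0,-0.08,0]], "offset": [[0.4,0,0.24],[0.75,0,0.44],[1.12,0,0.65],[1.48,0,0.87],[1.48,0,0.87]], "gripper": [0,0,0,0,0]}}

```text
t: 9.9
position: [471.1, -131.2, 215.2]
tool_rot: [0.009, 0.983, -0.175, 0.049]
ft_force: [4.4, -1.7, 4.2]
opening: 13.6
grip_force: 60.3
```

```bash
python3 -c "
from h import *
where()
for t in (.08,.07): nose(-98.2,18,t)"
```

```text
nose x,y,z -97.89 -0.01 17.64 tail z 36.6 tilt 0.1001 yaw -20.18 F case 4.74 -0.06 4.16 M [-0.16 -0.3  -0.09] t 9.9 13.593978049533607
t 9.9 tcp [ 474.5 -132.5  214. ] offset cm [0.35 0.01 0.16] ang [ 0.0001 -0.0201  0.0004]
t 9.9 tcp [ 476.4 -133.2  213.2] offset cm [0.54 0.01 0.26] ang [ 0.0001 -0.0301  0.0004]
```

Call:
{"fn": "drive_tool", "kwargs": {"angular": [[0,-0.02,0],[0,-0.03,0],[0,-0.03,0]], "offset": [[0.35,0,0.16],[0.54,0,0.26],[0.54,0,0.26]], "gripper": [0,0,0]}}

```text
t: 10.2
position: [476.0, -132.9, 213.7]
tool_rot: [0.006, 0.984, -0.175, 0.035]
ft_force: [1.0, -1.0, 8.0]
opening: 13.3
grip_force: 61.3
```

```bash
python3 -c "
from h import *
where()"
```

```text
nose x,y,z -98.47 -0.0 18.44 tail z 31.9 tilt 0.071 yaw -20.18 F case 1.27 -0.6 7.96 M [-0.21 -0.52 -0.06] t 10.2 13.265131010799063
```

Call:
{"fn": "drive_tool", "kwargs": {"angular": [[0,0,0],[0,0,0],[0,0,0],[0,0,0],[0,-0.02,0],[0,-0.05,0],[0,-0.07,0],[0,-0.07,0],[0,-0.07,0]], "offset": [[0,0,0],[0,0,0],[0,0,0],[0,0,-2],[0,0,-5],[0,0,-8],[0,0,-8],[0,0,-8],[0,0,-8]], "gripper": [4,4,4,4,4,4,4,4,4]}}

```text
t: 11.1
position: [470.3, -130.8, 291.9]
tool_rot: [-0.0, 0.985, -0.175, -0.001]
ft_force: [0.5, -0.6, -0.6]
opening: 40.2
grip_force: 0.0
```

```bash
python3 -c "
from h import *
where()
for z in (60,34): go(list(C+EX*(-1.6+72))+[z],YAW,0,d=173)
for n,sl in (('scene',(slice(100,260),slice(140,330))),('top',(slice(170,275),slice(230,350)))):
  c=camera(n); np.savez(n+'4.npz',**{k:np.array(v) for k,v in c.items()})
c=dict(np.load('scene4.npz'));s=c['image'][100:260,140:330,::-1]
cv2.imwrite('pics/s4.png',cv2.resize(s,None,fx=3.7,fy=3.7,interpolation=cv2.INTER_CUBIC))"
```

```text
nose x,y,z -118.48 0.2 103.03 tail z 102.7 tilt -0.0018 yaw -20.18 F case 0.66 -0.37 -0.59 M [ 0.01 -0.02 -0.01] t 11.1 40.19235231425055
t 11.1 tcp [ 558.1 -163.2  233. ] offset cm [9.36 0.02 5.87] ang [-0.0004  0.0018  0.0003]
t 11.1 tcp [ 558.1 -163.2  207. ] offset cm [9.37 0.02 8.47] ang [-0.0004  0.0018  0.0003]
```

View pics/s4.png

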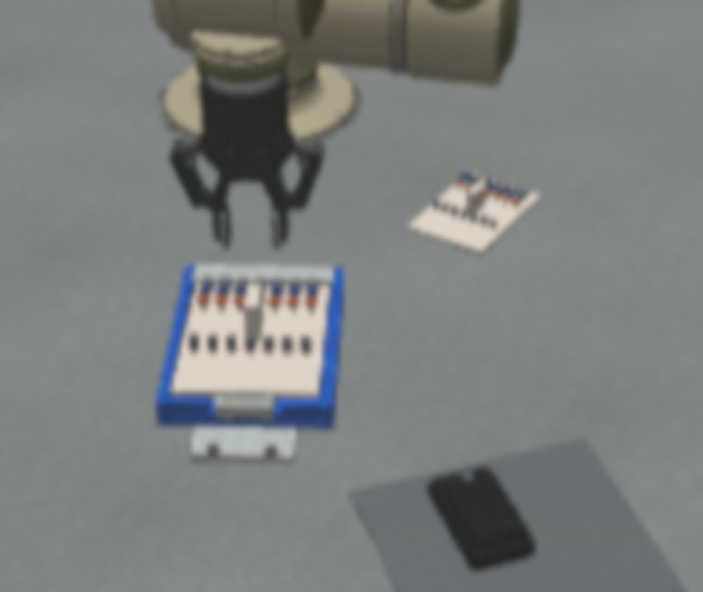

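The released plate lies in the case with its nose under the lip at (265,275) and its tail resting on the catch at (245,400). Next I'll press the tail with closed fingers.

Call:
{"fn": "drive_tool", "kwargs": {"angular": [[0,0,0],[0,0,0],[0,0,0],[0,0,0],[0,0,0],[0,0,0],[0,0,0],[0,0,0]], "offset": [[3,0,0],[6,0,0],[9.2,0,1],[9.2,0,4],[9.2,0,6],[9.2,0,7],[9.2,0,7],[9.2,0,7]], "gripper": [0,0,0,0,0,0,0,0]}}

```text
t: 12.0
position: [557.1, -162.7, 223.5]
tool_rot: [0.0, 0.985, -0.175, 0.0]
ft_force: [0.7, 0.8, -0.1]
opening: -0.1
grip_force: 0.0
```

```bash
python3 -c "
from h import *
where()
for z in (38,26): go(list(C+EX*(-1.6+72))+[z],YAW,0,d=173)"
```

```text
nose x,y,z -25.58 0.09 34.4 tail z 34.5 tilt 0.0007 yaw -20.18 F case 0.38 1.0 -0.11 M [-0.    0.03 -0.03] t 12.0 -0.10004398567811972
t 12.0 tcp [ 558.1 -163.2  211. ] offset cm [0.11 0.01 1.25] ang [ 0.0001 -0.0007  0.0004]
t 12.0 tcp [ 558.1 -163.2  199. ] offset cm [0.11 0.01 2.45] ang [ 0.0001 -0.0007  0.0004]
```

Call:
{"fn": "drive_tool", "kwargs": {"angular": [[0,0,0],[0,0,0],[0,0,0],[0,0,0]], "offset": [[0,0,0.6],[0,0,1.1],[0,0,1.3],[0,0,1.4]], "gripper": [0,0,0,0]}}

```text
t: 12.4
position: [557.1, -162.7, 210.1]
tool_rot: [0.0, 0.985, -0.175, 0.001]
ft_force: [-2.2, 1.2, 13.4]
opening: -0.0
grip_force: 6.9
```

Call:
{"fn": "drive_tool", "kwargs": {"angular": [[0,0,0],[0,0,0],[0,0,0]], "offset": [[0,0,0.1],[0,0,0.2],[0,0,0.2]], "gripper": [0,0,0]}}

```text
t: 12.7
position: [556.9, -162.6, 207.6]
tool_rot: [0.0, 0.985, -0.175, 0.001]
ft_force: [0.1, 0.4, -0.4]
opening: 0.1
grip_force: 0.0
```

Call:
{"fn": "drive_tool", "kwargs": {"angular": [[0,0,0],[0,0,0],[0,0,0]], "offset": [[0,0,0.1],[0,0,0.2],[0,0,0.2]], "gripper": [0,0,0]}}

```text
t: 13.0
position: [556.9, -162.6, 204.5]
tool_rot: [-0.0, 0.985, -0.175, -0.0]
ft_force: [-0.4, -0.1, 0.3]
opening: -0.4
grip_force: 0.0
```

Call:
{"fn": "drive_tool", "kwargs": {"angular": [[0,0,0],[0,0,0],[0,0,0],[0,0,0]], "offset": [[0,0,0.15],[0,0,0.3],[0,0,0.4],[0,0,0.4]], "gripper": [0,0,0,0]}}

```text
t: 13.4
position: [556.9, -162.6, 200.6]
tool_rot: [-0.0, 0.985, -0.175, -0.0]
ft_force: [-0.6, -0.2, -0.2]
opening: -0.0
grip_force: 0.0
```

Call:
{"fn": "drive_tool", "kwargs": {"angular": [[0,0,0],[0,0,0],[0,0,0]], "offset": [[0,0,0.1],[0,0,0.15],[0,0,0.15]], "gripper": [0,0,0]}}

```text
t: 13.7
position: [556.9, -162.6, 199.5]
tool_rot: [0.0, 0.985, -0.175, -0.0]
ft_force: [-1.6, 0.1, 2.4]
opening: 0.0
grip_force: 1.1
```

Contact at plate top height ~26 mm, so the plate is flat. I'll press lightly, then retreat and look.

Call:
{"fn": "drive_tool", "kwargs": {"angular": [[0,0,0],[0,0,0],[0,0,0]], "offset": [[0,0,0.1],[0,0,0.1],[0,0,0.1]], "gripper": [0,0,0]}}

```text
t: 14.0
position: [556.8, -162.5, 199.4]
tool_rot: [0.0, 0.985, -0.175, 0.0]
ft_force: [-4.2, 1.8, 10.3]
opening: 0.3
grip_force: 5.5
```

Call:
{"fn": "drive_tool", "kwargs": {"angular": [[0,0,0],[0,0,0],[0,0,0],[0,0,0],[0,0,0],[0,0,0],[0,0,0]], "offset": [[0,0,-3],[0,0,-8],[-5,0,-12],[-10,0,-15],[-10,0,-15],[-10,0,-15],[-10,0,-15]], "gripper": [0,0,0,0,0,0,0]}}

```text
t: 14.7
position: [463.3, -128.3, 348.4]
tool_rot: [0.0, 0.985, -0.175, 0.0]
ft_force: [-0.9, -0.3, -0.7]
opening: -0.1
grip_force: 0.0
```

```bash
python3 - <<'E'
from h import *
c=camera('scene'); s=c['image'][150:250,160:280,::-1]
cv2.imwrite('pics/s5.png',cv2.resize(s,None,fx=6,fy=5.8,interpolation=cv2.INTER_CUBIC))
W=pts(c);im=c['image'].astype(int);r,b=im[...,0],im[...,2]
d=W[...,:2]-(C-1.6*EX);x=d@EX;y=d@EY
for lo,hi in((46,80),(8,28),(-28,-8)):
    for k in[(x>lo)&(x<hi)&(abs(y)>12)&(abs(y)<55)&(r>150)&(b>120)]: print(lo,hi,k.sum(),np.nanmedian(W[k][:,2]))
k=(r>150)&(b>120)&(abs(y)<55)&(abs(y)>12)&(((x>46)&(x<82))|((x>6)&(x<28)))&(abs(W[...,2]-26)<12)
print(np.polyfit(x[k],W[k][:,2],1))
E
```

```text
46 80 169 23.099841582585924
8 28 43 23.32993273186854
-28 -8 204 466.00886629472626
[-6.03729804e-03  2.34741594e+01]
```

View pics/s5.png

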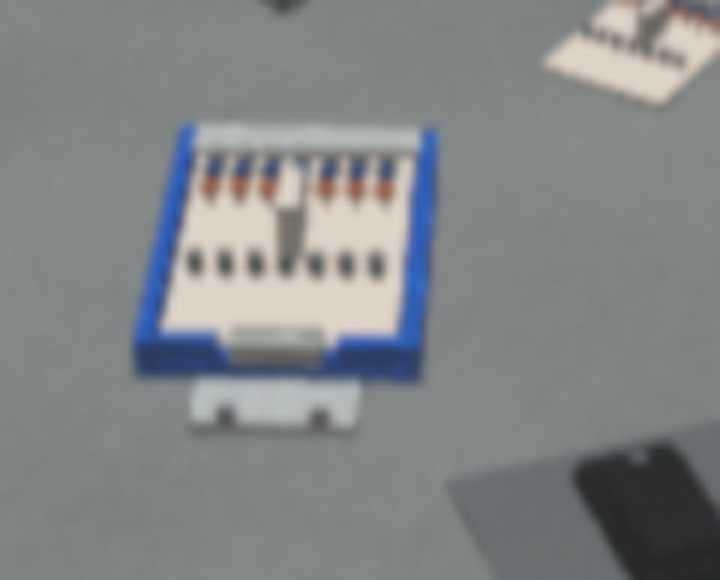

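The picture shows the plate flat in the case: lip over its nose at (305,140), catch over its tail at (277,345). The measured slope is about 0.006 rad.

```bash
python3 -c "
from h import *
print(job_done())"
```

```text
the job is handed in; nothing more can be done
None
```

The job is handed in at about 15 s of robot time: the insert lies flat in the case (about 0.006 rad slope) with its nose under the lip and its tail under the catch. The catch snap was inferred from the press force falling from 13 N to zero and from the last picture, since its joint value can't be read; the mug, mouse and stapler were not touched, and no verdict came back.

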